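# Turn a solar panel in the slide-jaw fixture to bring its gland edge up

### The job

The small solar panel stands on a long edge in the slide-jaw fixture, but its cable gland has to be worked on next. Slacken the sliding jaw, give the panel a quarter turn so that the short frame edge with the black gland is on top, and lower it gently until it stands squarely on the bed, about midway along the jaws. Then push the sliding jaw up firmly, without crushing the panel, so that it stays held between both jaws, and leave the other things on the shelf where they stand.

Things in the scene. Friction and masses are not known exactly. Their poses are not given: they have to be found in the camera images.
- fixture: green cast slide-jaw fixture bolted down (place and yaw vary). Origin on the shelf; x = sliding direction, from sliding jaw (robot side) to fixed jaw; y along the jaws; z up. Base 110 mm wide (y; bolt lugs to +/-83), x -180 to +65 mm. Bed top 30 mm above the shelf. Fixed jaw: rubber face at x = +9 mm, 30 mm thick, 110 wide, 30 to 70 mm above the shelf
- jaw (a joint): sliding jaw, m: gap between the rubber faces = 18 mm + value (-0.018 to 0.030); 0 = just touching the 18 mm panel; grows as the jaw is drawn along the fixture's -x. Jaw 110 wide, 30 thick, top 70 mm above the shelf. A friction brake holds it where it is left: about 7 N moves it either way; pushed tight on a part it keeps some squeeze when let go
- knob (a point): grip point of the black upright grip on the sliding jaw's carriage: a flat-sided plastic block 20 mm (fixture x) by 30 mm (fixture y), 52 to 96 mm above the shelf; the point is in its middle, 78 mm above the shelf, 88 mm behind the sliding jaw's face, and moves with the jaw. The carriage below it is 50 mm high, 62 mm wide
- panel: blue solar panel in an aluminium frame, slab 170 x 120 x 18 mm, about 0.32 kg; origin at its centre. x points out of the short edge with the black cable gland (22 mm across, 16 mm proud, mid edge); z out of a long edge, up at the start; y is the thickness, glass on -y. It starts standing on the bed between the jaws, x along the fixture's y. Its flat faces may be gripped anywhere
- bed (a point): point on the bed's top, midway along the jaws, at the fixture's x = 0 (9 mm from the fixed jaw's face)
- lantern: orange upright camping lantern, 94 mm across, 195 mm high with its bail; origin under its centre. Bystander
- cup: white ceramic mug, 80 mm across, 85 mm high; origin under its centre. Bystander
- funnel: green plastic funnel standing mouth down, 120 mm across, 125 mm high; origin under its centre. Bystander
- battery: grey sealed battery, 66 x 150 x 100 mm; origin under its centre. Bystander
- cleaner: white plastic bottle, 64 mm across, 170 mm high; origin under its centre. Bystander
- wrench: steel wrench 170 mm long lying flat; bystander
- screwdriver: red-handled screwdriver 190 mm long lying flat; bystander

How it is judged:
On the way, in this order (a step that is already met when the one before it is completed fails the run):
1. the sliding jaw is drawn back from the panel by more than 2.5 mm (value of joint jaw above 0.0025 m), for 0.2 s.
2. the panel stands turned on the bed, gland edge on top (angle between panel's own x axis and vertical below 0.35 rad and z of panel in the frame of fixture below 0.121 m and horizontal distance between panel and bed below 0.05 m), for 0.2 s.
At the end, for the whole second after the job is handed in: panel on the bed, gland edge up: upright and square to the jaws within 3 degrees, underside within 3 mm of the bed, middle within 25 mm of the jaws' middle; jaw gap 18 mm within 2 mm; both jaw faces press the panel with over 2 N after release; at rest (angle between panel's own x axis and vertical below 0.05 rad and z of panel in the frame of fixture between 0.112 and 0.118 m and y of panel in the frame of fixture between -0.025 and 0.025 m and angle between the y axis of panel and the x axis of fixture, either way round below 0.05 rad and value of joint jaw between -0.002 and 0.002 m and contact force between each of sliding_jaw_face, fixed_jaw_face and panel above 2 N and linear speed of panel below 0.01 m/s); the robot touches nothing.
It fails at once if the panel is crushed (over 60 N) by the sliding jaw (contact force between sliding_jaw_face and panel above 60 N).
It fails at once if the panel is dropped or rammed onto the bed (over 60 N) (contact force between bed_top and panel above 60 N).
It fails at once if a bystander is pushed more than 30 mm or tipped (distance of any of lantern, cup, funnel, battery, cleaner, wrench, screwdriver from where it was at the start of the episode above 0.03 m or angle between any of lantern, cup, funnel, cleaner's own z axis and vertical above 0.35 rad).
It also fails if it takes over 64 s, if anything falls off the work surface, if the arm or the gripper's body presses on something with over 40 N, if the wrist force passes 120 N, or if a joint passes its speed limit or range.

### The arm

A 6-joint arm with a two-finger parallel gripper is mounted at the origin on the work surface. World frame = base frame: x ahead of the robot, y to its left, z up, the work surface at z = 0. Lengths are in m, angles in rad, forces in N, time in s.
With the tool pointing down it reaches from about 0.35 to 0.975 m from the base axis. Payload 4.9 kg.
Tool frame: the origin (TCP) lies between the finger pads; the fingertips stand 8 mm ahead of it and the grasp point (between the pads) lies 11 mm behind it; z points along the fingers, y is the direction in which the jaws open and shut (so a half turn about z gives the same grasp; the last joint's range is limited). The gripper opens to 85 mm and grips with 20 to 120 N. Pads are 22 mm wide; open, the fingers measure 114 mm over their backs; the gripper's body (76 mm by 85 mm) begins 54 mm behind the grasp point. The pads swing forward as they close: fully open they stand 13 mm farther back than shut.
Start: joints at [-1.303, 0.053, 1.613, -0, 1.476, -0.119], TCP at [0.236, -0.579, 0.239] pointing down, gripper open.
Joint ranges: [-3.01, 3.01], [-1.01, 2.22], [0.06, 2.58], [-1.02, 4.17], [0.09, 2.62], [-3.14, 3.14]. Speed limits (rad/s): [2.57, 2.57, 3.14, 3.14, 3.14, 3.14].

### API

Orientations are given as a rotation vector (axis times angle).
In Python, from station import ctrl gives the robot as it stands. The module is installed in compiled form; this text tells all that it offers.
- The arm moves only by the shell command python3 -m creep 'ROWS' [FORCE]. ROWS is JSON, a list of rows, each an object with "hand": the opening, from 0 (shut) to 1 (fully open); "translation": the shift along the tool's x, y, z in cm, a list of three; "delta_rot": the turn, a rotation vector about the tool's x, y, z in degrees, a list of three. A call has 1 to 8 rows; each row shifts and turns the commanded pose from where the row before left it, along the tool's axes as they then stand; what a row does not reach is not made up. A row lasts 1/8 s, in which the tool goes at most 62.5 mm and 10.7 degrees, less where a joint would pass 70% of its speed; a pose out of reach is approached as far as the arm can. A call with a gripper value outside its range is refused whole. The fingers move at their own pace and stop on an object; FORCE is the grip in N (left out, the last holds). Time passes only in rows, so rows that do not move let the fingers close. It gives the time, the measured TCP pose, the force and the opening at its end, in the units of the state.
- ctrl.get_obs(): the state, without advancing time (a new reading comes with each control period).
- ctrl.get_image(name): name is "scene" or "side" or "wrist"; returns (picture, depth): 420x560x3 uint8, red, green, blue; 420x560 float32, m along the optical axis (not along the pixel's ray), 0 where there is no reading.
- ctrl.calibration(name): a dict with "fx", "fy", "cx", "cy" (pixels), "dist" ([k1, k2, p1, p2, k3] as OpenCV has them; the pictures are not rectified), "T" (4x4, takes a point from camera to world coordinates). Camera axes: x right, y up, looking along -z (the intrinsics and any distortion apply to the point x, -y, -z); pixel columns grow to the right and rows downward; lengths in m; the calibration is good to about 2 mm. A picture is of the moment at which its call begins: read the wrist's pose just before it. calibration takes no time and is no camera call; for the wrist camera it gives the pose at the moment of the call.
- ctrl.finish_job(): hands the job in, once; it reports no verdict.
The state is a dict: "t": time; "q": joint angles; "dq": joint speeds; "effort": joint torques, N m; "tool_pos": TCP position; "tool_rot": TCP orientation; "contact_force": force on the tool from outside, world axes, zero at the start; "wrist_torque": the same for the moment, N m; "opening": finger opening in m.
Only numpy, scipy, OpenCV 4.12 (cv2) and the standard library are available. Lean on these libraries where they do the work, as an engineer would, in place of code of your own. Each camera call takes 0.05 s, during which the arm holds its last target.

## Working session

There is one attempt and no reset: what is moved stays moved. The work goes in short steps, Python scripts to look and compute and a shell command to move; the robot and the scene stay as the last step left them, time stands still between calls to the robot, and variables do not carry over. Pictures are saved under pics/ and viewed, and the job is handed in when it is done.

```bash
mkdir -p pics; ls; cat > h.py <<'E'
import numpy as np, cv2
from station import ctrl
from scipy.spatial.transform import Rotation as R
def snap(n,fn):
    c=ctrl.calibration(n); p,d=ctrl.get_image(n)
    cv2.imwrite(f'pics/{fn}.png',cv2.cvtColor(p,cv2.COLOR_RGB2BGR)); np.savez(f'/tmp/{fn}.npz',p=p,d=d,T=c['T'],K=[c['fx'],c['fy'],c['cx'],c['cy']],dist=c['dist'])
    return p,d,c
def load(fn): return np.load(f'/tmp/{fn}.npz')
def cloud(fn):
    z=load(fn); d=z['d']; fx,fy,cx,cy=z['K']; h,w=d.shape
    u,v=np.meshgrid(np.arange(w),np.arange(h))
    K=np.array([[fx,0,cx],[0,fy,cy],[0,0,1.]])
    n=cv2.undistortPoints(np.stack([u,v],-1).reshape(-1,1,2).astype(np.float64),K,z['dist']).reshape(h,w,2)
    P=np.stack([n[...,0]*d,-n[...,1]*d,-d,np.ones_like(d)],-1)@np.array(z['T']).T
    P=P[...,:3]; P[d<=0]=np.nan
    return z['p'],P
E
python3 - <<'E'
from h import *
for n in ['scene','side','wrist']: snap(n,n+'0')
o=ctrl.get_obs(); print(o)
E
```

```text
pics
{'t': 0.15, 'q': array([-1.30299602e+00,  5.32172921e-02,  1.61397132e+00,  2.00023308e-05,
        1.47602566e+00, -1.18942312e-01]), 'dq': array([ 0.0001475 , -0.0020775 , -0.00450673,  0.00030474, -0.00149137,
        0.00227364]), 'effort': array([-1.28382462e-04, -3.94243526e+01, -3.70722306e+01, -6.59643229e-05,
        4.70805346e-03, -2.64447340e-05]), 'tool_pos': array([ 0.23564531, -0.57836036,  0.23834229]), 'tool_rot': array([-3.08145163e+00, -6.03401013e-01,  1.58142660e-04]), 'contact_force': array([ 0.02981517, -0.4028982 , -0.34253398]), 'wrist_torque': array([-0.024779  , -0.08080859, -0.01638435]), 'opening': 0.08543145722754651}
```

View pics/scene0.png

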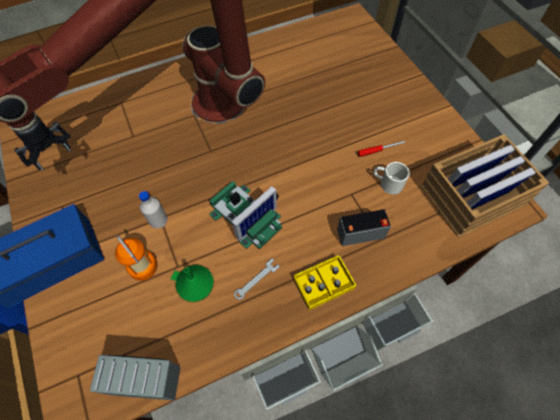

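View pics/side0.png

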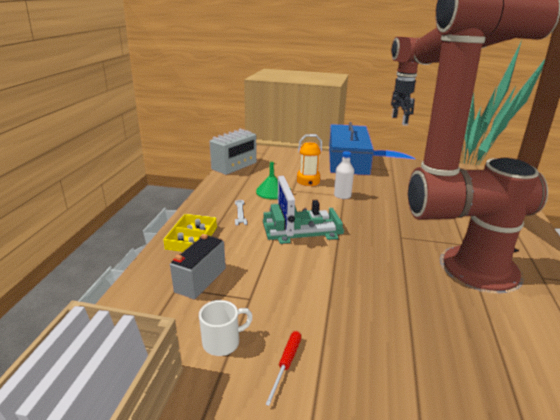

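View pics/wrist0.png

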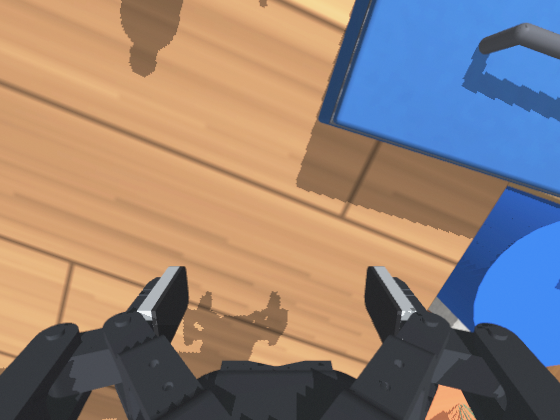

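The scene view shows the fixture at about (245,215), with the panel standing in it at (258,212) and the knob at (236,198). The bottle is at (152,210) and the funnel at (193,282). I'll measure from the depth and colour.

```bash
python3 - <<'E'
from h import *
for n in ['scene0','side0']:
    p,P=cloud(n); hsv=cv2.cvtColor(p,cv2.COLOR_RGB2HSV)
    H,S,V=[hsv[...,i].astype(int) for i in range(3)]
    near=np.isfinite(P[...,2])
    def rep(nm,m):
        Q=P[m&near]; 
        if len(Q): print(n,nm,len(Q),'med',np.round(np.median(Q,0),4),'p2',np.round(np.percentile(Q,2,axis=0),4),'p98',np.round(np.percentile(Q,98,axis=0),4))
    X,Y,Z=P[...,0],P[...,1],P[...,2]
    reg=(X>0.35)&(X<0.9)&(Y>-.25)&(Y<.25)&(Z>0.008)
    g=(H>55)&(H<90)&(S>80)&reg
    rep('green',g); rep('greenhi',g&(Z>.055)&(Z<.085))
    b=(H>100)&(H<130)&(S>100)&reg; rep('blue',b)
    rep('hi',reg&(Z>.13)); 
    k=(V<60)&reg&(Z>.06); rep('dark',k)
    rep('or',(H>8)&(H<18)&(S>200)&(V>180)&(Z>.08))
    z=reg&(Z>.03)
    nn,lab,st,ce=cv2.connectedComponentsWithStats(z.astype(np.uint8))
    for i in range(1,nn):
        if st[i,4]>60: rep(f'comp{st[i]}',lab==i)
    big=cv2.resize(p[140:300,120:320] if n[1]=='c' else p[140:260,220:380],None,fx=4 if n[1]=='c' else 5,fy=4 if n[1]=='c' else 5,interpolation=cv2.INTER_CUBIC)
    if big.shape[0]>600: big=big[:600]
    cv2.imwrite(f'pics/{n}z.png',big[...,::-1]); print(big.shape)
E
```

```text
scene0 green 1136 med [ 0.6046 -0.0968  0.0449] p2 [ 0.4235 -0.1915  0.009 ] p98 [ 0.6598 -0.0152  0.0732]
scene0 greenhi 311 med [ 0.6152 -0.0742  0.0684] p2 [ 0.5849 -0.1236  0.0583] p98 [ 0.6411 -0.023   0.0742]
scene0 blue 429 med [ 0.5985 -0.0797  0.0966] p2 [ 0.569  -0.142   0.0573] p98 [0.7543 0.2018 0.1332]
scene0 hi 426 med [ 0.5931 -0.0862  0.1477] p2 [ 0.556  -0.16    0.1315] p98 [ 0.6244 -0.0047  0.153 ]
scene0 dark 792 med [0.7413 0.1777 0.0943] p2 [ 0.4974 -0.1296  0.0638] p98 [0.7864 0.2475 0.1191]
scene0 or 418 med [ 0.5806 -0.4695  0.152 ] p2 [ 0.5444 -0.5024  0.1315] p98 [ 0.6052 -0.435   0.1596]
scene0 comp[210 181  26  23 167] 167 med [ 0.4365 -0.1423  0.0398] p2 [ 0.4146 -0.1911  0.0309] p98 [ 0.4586 -0.0916  0.0461]
scene0 comp[ 226  187   54   58 1901] 1901 med [ 0.5971 -0.0941  0.0716] p2 [ 0.4931 -0.1597  0.0319] p98 [ 0.6473 -0.0042  0.1511]
scene0 comp[338 212  42  31 964] 964 med [0.7667 0.1923 0.0928] p2 [0.7183 0.1433 0.0328] p98 [0.7974 0.2479 0.1005]
scene0 comp[294 256  60  47 149] 149 med [0.8099 0.0238 0.0337] p2 [ 0.8048 -0.0511  0.0302] p98 [0.894
[... 337 characters left out ...]
7  0.1322]
side0 hi 249 med [ 0.583  -0.0562  0.1499] p2 [ 0.5505 -0.1541  0.1318] p98 [0.6256 0.0015 0.1524]
side0 dark 523 med [0.7426 0.1992 0.0965] p2 [ 0.4905 -0.1065  0.0643] p98 [0.7821 0.2487 0.0989]
side0 or 43 med [ 0.5381 -0.4418  0.1324] p2 [ 0.5266 -0.4749  0.1237] p98 [ 0.599  -0.4231  0.1533]
side0 comp[ 263  176   73   60 1830] 1830 med [ 0.5638 -0.067   0.0646] p2 [ 0.4583 -0.15    0.0305] p98 [0.6467 0.0045 0.1516]
side0 comp[329 207  14  20 126] 126 med [ 0.4319 -0.1268  0.0417] p2 [ 0.4094 -0.1854  0.0303] p98 [ 0.4572 -0.0873  0.0449]
side0 comp[ 168  214   57   65 1123] 1123 med [0.7367 0.1975 0.0891] p2 [ 0.7111 -0.0476  0.0311] p98 [0.8825 0.248  0.1005]
(600, 800, 3)
```

```bash
ls pics
```

```text
scene0.png
scene0z.png
side0.png
side0z.png
wrist0.png
```

View pics/scene0z.png

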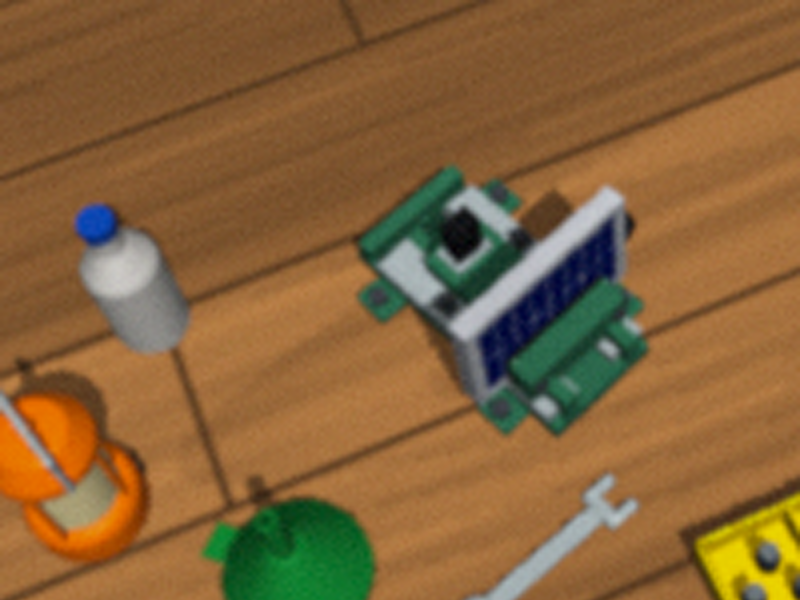

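View pics/side0z.png

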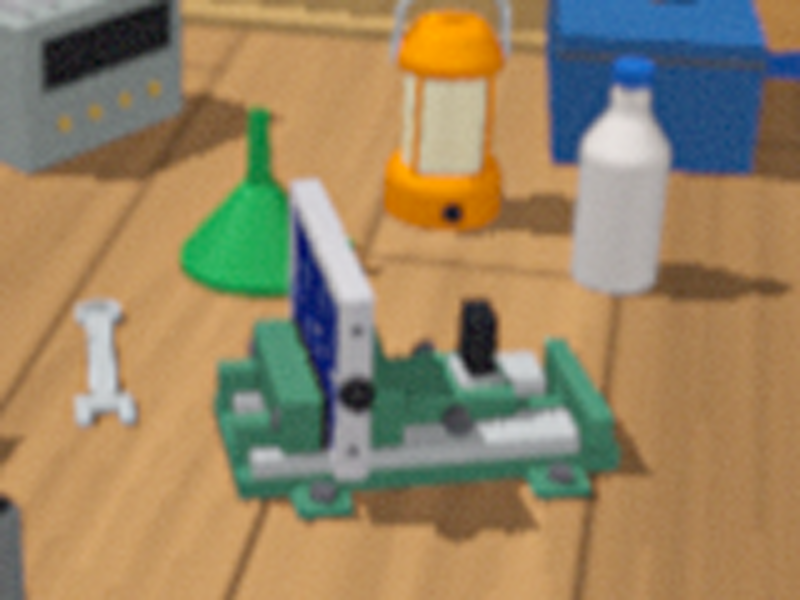

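```bash
python3 - <<'E'
from h import *
for n in ['scene0','side0']:
    p,P=cloud(n); X,Y,Z=P[...,0],P[...,1],P[...,2]
    m=(X>0.5)&(X<0.7)&(Y>-.2)&(Y<.05)&(Z>.143)&(Z<.158)
    Q=P[m][:,:2].astype(np.float32); print(len(Q), 'z',np.median(P[m][:,2]))
    r=cv2.minAreaRect(Q); print(n,'panel top',r)
    # trimmed
    c=np.median(Q,0)
    vx,vy,x0,y0=cv2.fitLine(Q,cv2.DIST_HUBER,0,.001,.001).ravel(); 
    if vy<0: vx,vy=-vx,-vy
    a=np.arctan2(-vx,vy); ex=np.array([np.cos(a),np.sin(a)]); ey=np.array([-np.sin(a),np.cos(a)])
    s=Q@ey; t=Q@ex
    print('yaw deg',np.degrees(a),'along',np.percentile(s,[1,99]),'thick',np.percentile(t,[2,50,98]))
    cs=np.percentile(s,[1,99]).mean(); ct=np.percentile(t,[2,98]).mean()
    o=ex*ct+ey*cs; print('centre',o)
    hsv=cv2.cvtColor(p,cv2.COLOR_RGB2HSV); V=hsv[...,2]; H=hsv[...,0];S=hsv[...,1]
    rel=P[...,:2]-o; fx=rel@ex; fy=rel@ey
    def rep(nm,m):
        if m.sum(): print(nm,m.sum(),'fx',np.round(np.percentile(fx[m],[2,50,98]),4),'fy',np.round(np.percentile(fy[m],[2,50,98]),4),'z',np.round(np.percentile(Z[m],[2,50,98]),4))
    rep('knob',(V<70)&(fx<-.05)&(fx>-.15)&(abs(fy)<.05)&(Z>.06))
    rep('knobtop',(V<70)&(fx<-.05)&(fx>-.15)&(abs(fy)<.05)&(Z>.088))
    g=(H>55)&(H<90)&(S>80)
    rep('fixedtop',g&(fx>.005)&(fx<.06)&(abs(fy)<.1)&(Z>.064))
    rep('green',g&(fx>-.25)&(fx<.1)&(abs(fy)<.1)&(Z>.008))
    rep('rearend',g&(fx>-.25)&(fx<-.15)&(abs(fy)<.1)&(Z>.035))
    rep('gland',(V<60)&(abs(fx)<.03)&(fy>.07)&(fy<.12)&(Z>.06))
E
```

```text
330 z 0.148453076219364
scene0 panel top ((0.5889204740524292, -0.08228670060634613), (0.021107394248247147, 0.16907772421836853), 21.5112361907959)
yaw deg 21.489594 along [-0.37578826 -0.20851702] thick [0.50826305 0.51886031 0.52747397]
centre [ 0.58889336 -0.08213145]
knob 92 fx [-0.1063 -0.0901 -0.0858] fy [-0.0144 -0.0018  0.0137] z [0.0628 0.0903 0.0984]
knobtop 53 fx [-0.1065 -0.0954 -0.087 ] fy [-0.0143 -0.0016  0.0136] z [0.0886 0.0939 0.0985]
fixedtop 268 fx [0.0121 0.0265 0.0393] fy [-0.0525 -0.0016  0.0519] z [0.0645 0.0688 0.0737]
green 1132 fx [-0.1691  0.0192  0.0639] fy [-0.0727 -0.004   0.0699] z [0.009  0.0448 0.073 ]
rearend 130 fx [-0.1727 -0.1634 -0.1562] fy [-0.052  -0.0034  0.0511] z [0.0354 0.0406 0.0465]
gland 3 fx [0.0042 0.0042 0.0098] fy [0.0908 0.0964 0.0966] z [0.0906 0.0966 0.098 ]
184 z 0.15067120522352112
side0 panel top ((0.5877012014389038, -0.07739417999982834), (0.0193682499229908, 0.1735520362854004), 21.65041732788086)
yaw deg 21.719957 along [-0.37510255 -0.2049175 ] thick [0.50883875 0.51882905 0.52686147]
centre [ 0.5884088 -0.0777794]
knob 81 fx [-0.1034 -0.0935 -0.0869] fy [-0.0017  0.013   0.0171] z [0.0606 0.0799 0.0978]
knobtop 26 fx [-0.1019 -0.094  -0.0867] fy [-0.0011  0.0109  0.017 ] z [0.0892 0.0953 0.0987]
fixedtop 152 fx [0.0122 0.0265 0.0387] fy [-0.0405  0.0127  0.0533] z [0.0653 0.0707 0.0732]
green 1014 fx [-0.1679 -0.0286  0.0629] fy [-0.035   0.0351  0.0798] z [0.009  0.0435 0.0726]
rearend 78 fx [-0.1689 -0.1616 -0.1574] fy [-0.0403  0.0114  0.0542] z [0.0358 0.0421 0.0451]
gland 28 fx [-0.0079  0.0016  0.009 ] fy [0.0864 0.0961 0.1014] z [0.0876 0.0943 0.0995]
```

```bash
python3 -m creep '[{"hand":0.6,"translation":[0,0,-6],"delta_rot":[0,0,0]},{"hand":0.6,"translation":[4.2,-3.3,0],"delta_rot":[0,0,0]},{"hand":0.6,"translation":[4.2,-3.3,0],"delta_rot":[0,0,0]},{"hand":0.6,"translation":[4.2,-3.3,0],"delta_rot":[0,0,0]},{"hand":0.6,"translation":[4.2,-3.3,0],"delta_rot":[0,0,0]},{"hand":0.6,"translation":[4.2,-3.3,0],"delta_rot":[0,0,0]},{"hand":0.6,"translation":[4.2,-3.3,0],"delta_rot":[0,0,0]},{"hand":0.6,"translation":[4.2,-3.3,0],"delta_rot":[0,0,0]}]'
cat >> h.py <<'E'
ORG=np.array([0.5887,-0.080]); YAW=np.radians(21.6)
RF=R.from_euler('z',YAW)
def f2w(f): return RF.apply(f)+np.r_[ORG,0]
def w2f(w): return RF.inv().apply(np.asarray(w)-np.r_[ORG,0])
BASE=R.from_matrix(np.array([[0,1,0],[1,0,0],[0,0,-1.]]))  # cols tool x=ey, tool y=ex, z=down in fixture
def target_rot(theta_deg): return RF*R.from_euler('x',theta_deg,degrees=True)*BASE
def state():
    o=ctrl.get_obs(); Rt=R.from_rotvec(o['tool_rot']); tp=o['tool_pos']
    g=tp-0.011*Rt.as_matrix()[:,2]
    print('t %.2f'%o['t'],'tcpF(mm)',np.round(w2f(tp)*1e3,1),'graspF',np.round(w2f(g)*1e3,1),'F(fix)',np.round(RF.inv().apply(o['contact_force']),1),'tq',np.round(o['wrist_torque'],2),'open %.1f'%(o['opening']*1e3),'q',np.round(o['q'],2))
    return o,Rt,tp
def plan(graspF=None,theta=0,tcpF=None):
    """needed shift (cm, in current tool axes, before turning) & turn (deg, tool axes)"""
    o,Rt,tp=state(); Rg=target_rot(theta)
    goal=f2w(np.array(tcpF)) if tcpF is not None else f2w(np.array(graspF))+0.011*Rg.as_matrix()[:,2]
    print('translate cm(tool now)',np.round(Rt.inv().apply(goal-tp)*100,2),'(tool after turn)',np.round(Rg.inv().apply(goal-tp)*100,2),'turn deg',np.round((Rt.inv()*Rg).as_rotvec(degrees=True),2))
E
python3 -c "
from h import *
plan(graspF=[-.097,0,.3],theta=0)"
```

```text
t: 1.15
tool_pos: [0.4213, -0.2523, 0.299]
tool_rot: [-3.083, -0.603, -0.0]
contact_force: [0.7, -1.2, 0.7]
opening: 0.0512
t 1.15 tcpF(mm) [-219.   -98.6  299. ] graspF [-219.   -98.6  310. ] F(fix) [ 0.2 -1.4  0.7] tq [-0.04  0.02 -0.05] open 51.2 q [-0.69 -0.3   1.84  0.    1.61  0.49]
translate cm(tool now) [12.3  -9.74  1.  ] (tool after turn) [ 9.86 12.2   1.  ] turn deg [ -0.    -0.   -89.45]
```

```bash
python3 -m creep '[{"hand":0.6,"translation":[4.1,-3.2,0],"delta_rot":[0,0,-4]},{"hand":0.6,"translation":[4.3,-2.9,0],"delta_rot":[0,0,-4]},{"hand":0.6,"translation":[4.0,-2.0,0],"delta_rot":[0,0,-4]},{"hand":0.6,"translation":[0,0,0],"delta_rot":[0,0,-10]},{"hand":0.6,"translation":[0,0,0],"delta_rot":[0,0,-10]},{"hand":0.6,"translation":[0,0,0],"delta_rot":[0,0,-10]},{"hand":0.6,"translation":[0,0,0],"delta_rot":[0,0,-10]},{"hand":0.6,"translation":[0,0,0],"delta_rot":[0,0,-10]}]'
python3 -m creep '[{"hand":0.6,"translation":[0,0,0],"delta_rot":[0,0,-10]},{"hand":0.6,"translation":[0,0,0],"delta_rot":[0,0,-9]},{"hand":0.6,"translation":[0,0,0],"delta_rot":[0,0,-8.5]},{"hand":0.6,"translation":[0,0,0],"delta_rot":[0,0,0]}]'
python3 -c "
from h import *
plan(graspF=[-.097,0,.2],theta=0)
snap('wrist','w1')"
```

```text
t: 2.15
tool_pos: [0.4969, -0.1264, 0.2988]
tool_rot: [-2.325, -2.112, 0.001]
contact_force: [-0.6, 0.1, -0.4]
opening: 0.0515
t: 2.65
tool_pos: [0.497, -0.1264, 0.2989]
tool_rot: [-1.766, -2.597, 0.0]
contact_force: [0.1, -0.7, -0.8]
opening: 0.0511
t 2.65 tcpF(mm) [-102.4   -9.4  298.9] graspF [-102.4   -9.4  309.9] F(fix) [-0.2 -0.7 -0.8] tq [ 0.03  0.02 -0.03] open 51.1 q [-0.39 -0.25  1.79 -0.    1.6  -0.77]
translate cm(tool now) [ 0.93  0.54 10.99] (tool after turn) [ 0.94  0.54 10.99] turn deg [-0.03 -0.03 -0.04]
```

View pics/w1.png

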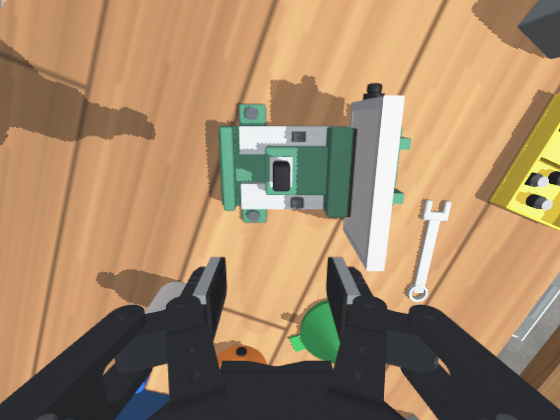

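The wrist picture shows the knob top at about (281,175), the jaw at (340,172), and the panel's top edge running from (393,97) to (375,268) with the gland at (375,92). I'll refine the frame from this picture's depth.

```bash
python3 - <<'E'
from h import *
p,P=cloud('w1'); F=RF.inv().apply((P-np.r_[ORG,0]).reshape(-1,3)).reshape(P.shape)
fx,fy,Z=F[...,0],F[...,1],F[...,2]
hsv=cv2.cvtColor(p,cv2.COLOR_RGB2HSV);H,S,V=[hsv[...,i].astype(int) for i in range(3)]
def rep(nm,m):
    print(nm,m.sum(),'fx',np.round(np.percentile(fx[m],[2,50,98]),4),'fy',np.round(np.percentile(fy[m],[2,50,98]),4),'z',np.round(np.percentile(Z[m],[2,50,98]),4))
rep('knobtop',(fx<-.07)&(fx>-.12)&(abs(fy)<.04)&(Z>.09))
rep('jawtop',(fx<-.0)&(fx>-.06)&(abs(fy)<.08)&(Z>.066)&(Z<.074)&(H>55)&(H<90))
m=(abs(fx)<.04)&(abs(fy)<.1)&(Z>.145)&(Z<.156); rep('ptop',m)
r=cv2.minAreaRect(F[m][:,:2].astype(np.float32)); print(r)
m=(abs(fx)<.04)&(fy<.12)&(fy>.07)&(V<50)&(Z>.06); rep('gland',m)
rep('rearend',(fx<-.15)&(fx>-.2)&(abs(fy)<.08)&(Z>.036)&(Z<.05)&(H>55)&(H<90))
v=cv2.fitLine(F[(abs(fx)<.04)&(abs(fy)<.1)&(Z>.147)&(Z<.156)][:,:2].astype(np.float32),cv2.DIST_HUBER,0,.001,.001).ravel();print(v)
# edges of jaw
E
```

```text
knobtop 15518 fx [-0.1191 -0.0912 -0.0714] fy [-0.0122  0.0025  0.0108] z [0.0956 0.3735 0.388 ]
jawtop 1938 fx [-0.0375 -0.0253 -0.0123] fy [-0.0507  0.0043  0.0529] z [0.0668 0.0693 0.0709]
ptop 3540 fx [-0.0088 -0.0003  0.009 ] fy [-0.0818  0.0112  0.0814] z [0.1464 0.1494 0.1509]
((0.0002762572839856148, -0.0010782703757286072), (0.16997574269771576, 0.019276386126875877), 89.69152069091797)
gland 83 fx [-0.0098 -0.0054 -0.0011] fy [0.0852 0.0897 0.0983] z [0.0921 0.0958 0.1005]
rearend 1051 fx [-0.1722 -0.1642 -0.1569] fy [-0.0503  0.0048  0.0543] z [0.0379 0.0413 0.0431]
[4.9046837e-03 9.9998796e-01 5.5465385e-05 6.7503643e-03]
```

```bash
python3 -m creep '[{"hand":0.6,"translation":[0.93,0.54,5],"delta_rot":[0,0,0]},{"hand":0.6,"translation":[0,0,6],"delta_rot":[0,0,0]},{"hand":0.6,"translation":[0,0,6],"delta_rot":[0,0,0]},{"hand":0.6,"translation":[0,0,4],"delta_rot":[0,0,0]},{"hand":0.6,"translation":[0,0,2.1],"delta_rot":[0,0,0]},{"hand":0.6,"translation":[0,0,0],"delta_rot":[0,0,0]}]'
python3 -c "
from h import *
plan(graspF=[-.097,0,.078],theta=0)"
```

```text
t: 3.45
tool_pos: [0.497, -0.1152, 0.0661]
tool_rot: [-1.764, -2.594, 0.002]
contact_force: [-0.4, 0.3, 0.7]
opening: 0.0512
t 3.45 tcpF(mm) [-98.2   1.   66.1] graspF [-98.2   1.   77.1] F(fix) [-0.2  0.4  0.7] tq [0.01 0.01 0.02] open 51.2 q [-0.37 -0.04  2.01 -0.    1.17 -0.75]
translate cm(tool now) [-0.1   0.12 -0.09] (tool after turn) [-0.1   0.12 -0.09] turn deg [-0.21 -0.19 -0.03]
```

```bash
python3 -m creep '[{"hand":0.1,"translation":[0,0.1,0],"delta_rot":[0,0,0]},{"hand":0.1,"translation":[0,0,0],"delta_rot":[0,0,0]},{"hand":0.1,"translation":[0,0,0],"delta_rot":[0,0,0]},{"hand":0.1,"translation":[0,0,0],"delta_rot":[0,0,0]}]' 40
python3 -c "
from h import *
state()"
python3 -m creep '[{"hand":0.1,"translation":[0,-0.3,0],"delta_rot":[0,0,0]},{"hand":0.1,"translation":[0,-0.3,0],"delta_rot":[0,0,0]},{"hand":0.1,"translation":[0,-0.3,0],"delta_rot":[0,0,0]},{"hand":0.1,"translation":[0,-0.3,0],"delta_rot":[0,0,0]},{"hand":0.1,"translation":[0,0,0],"delta_rot":[0,0,0]}]'
python3 -c "
from h import *
state()"
```

```text
t: 3.95
tool_pos: [0.499, -0.1167, 0.0703]
tool_rot: [-1.765, -2.599, 0.005]
contact_force: [-8.5, -2.9, 6.3]
opening: 0.0195
t 3.95 tcpF(mm) [-96.9  -1.1  70.3] graspF [-96.8  -1.1  81.3] F(fix) [-8.9  0.4  6.3] tq [-0.43  1.28 -0.12] open 19.5 q [-0.37 -0.04  2.01 -0.    1.18 -0.75]
t: 4.58
tool_pos: [0.4905, -0.1201, 0.0703]
tool_rot: [1.762, 2.595, 0.003]
contact_force: [4.5, 1.4, 0.6]
opening: 0.0195
t 4.58 tcpF(mm) [-106.1   -1.1   70.3] graspF [-106.1   -1.1   81.3] F(fix) [ 4.8 -0.3  0.6] tq [ 0.07 -0.04 -0.16] open 19.5 q [-0.39 -0.07  2.03  0.    1.17 -0.77]
```

```bash
python3 -m creep '[{"hand":0.1,"translation":[0,-0.3,0],"delta_rot":[0,0,0]},{"hand":0.1,"translation":[0,0.1,0],"delta_rot":[0,0,0]},{"hand":0.5,"translation":[0,0,0],"delta_rot":[0,0,0]},{"hand":0.6,"translation":[0,0,0],"delta_rot":[0,0,0]},{"hand":0.6,"translation":[0,0,0],"delta_rot":[0,0,0]},{"hand":0.6,"translation":[0,0,-4],"delta_rot":[0,0,0]},{"hand":0.6,"translation":[0,0,-6],"delta_rot":[0,0,0]},{"hand":0.6,"translation":[0,0,-6],"delta_rot":[0,0,0]}]'
python3 - <<'E'
from h import *
state()
snap('wrist','w2')
p,P=cloud('w2'); F=RF.inv().apply((P-np.r_[ORG,0]).reshape(-1,3)).reshape(P.shape)
fx,fy,Z=F[...,0],F[...,1],F[...,2]
hsv=cv2.cvtColor(p,cv2.COLOR_RGB2HSV);H,S,V=[hsv[...,i].astype(int) for i in range(3)]
def rep(nm,m):
    if m.sum(): print(nm,m.sum(),'fx',np.round(np.percentile(fx[m],[2,50,98]),4),'fy',np.round(np.percentile(fy[m],[2,50,98]),4),'z',np.round(np.percentile(Z[m],[2,50,98]),4))
rep('jawtop',(fx<-.0)&(fx>-.07)&(abs(fy)<.08)&(Z>.066)&(Z<.074)&(H>55)&(H<90))
m=(abs(fx)<.04)&(abs(fy)<.1)&(Z>.145)&(Z<.156); rep('ptop',m)
plan(graspF=[-.0,.055,.25],theta=-45)
E
```

```text
t: 5.58
tool_pos: [0.4861, -0.1205, 0.2294]
tool_rot: [-1.764, -2.598, 0.0]
contact_force: [0.5, -0.2, -0.3]
opening: 0.0513
t 5.58 tcpF(mm) [-1.103e+02  1.000e-01  2.294e+02] graspF [-1.103e+02  1.000e-01  2.404e+02] F(fix) [ 0.4 -0.4 -0.3] tq [-0.   -0.04 -0.01] open 51.3 q [-0.39 -0.24  1.91  0.    1.48 -0.77]
jawtop 2817 fx [-0.0496 -0.0373 -0.0232] fy [-0.0502  0.0054  0.0533] z [0.0667 0.0694 0.0709]
ptop 5587 fx [-0.0088 -0.0005  0.0094] fy [-0.0695  0.0173  0.0819] z [0.1459 0.1495 0.1508]
t 5.62 tcpF(mm) [-107.    -2.9  239.9] graspF [-107.2   -2.8  250.9] F(fix) [ 1.7 -1.5  5.8] tq [-0.03 -0.09  0.01] open 51.2 q [-0.39 -0.25  1.89  0.    1.48 -0.77]
translate cm(tool now) [ 4.99 10.71 -0.17] (tool after turn) [ 3.38 10.7  -3.7 ] turn deg [  0.6  -44.42  -0.17]
```

View pics/w2.png

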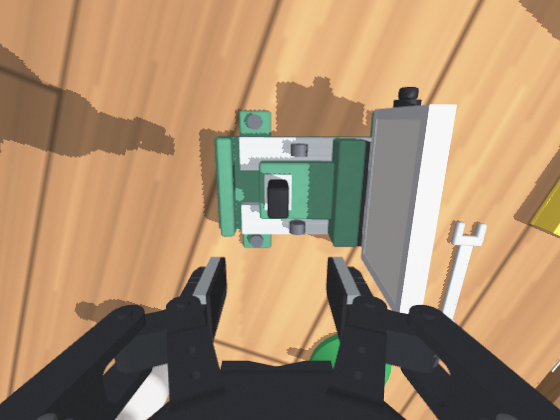

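```bash
python3 -m creep '[{"hand":0.6,"translation":[4.0,3.6,0],"delta_rot":[0,0,0]},{"hand":0.6,"translation":[4.0,3.6,0],"delta_rot":[0,0,0]},{"hand":0.6,"translation":[4.1,3.5,0],"delta_rot":[0,0,0]},{"hand":0.6,"translation":[0,0,0],"delta_rot":[0,-9,0]},{"hand":0.6,"translation":[0,0,0],"delta_rot":[0,-9,0]},{"hand":0.6,"translation":[0,0,0],"delta_rot":[0,-9,0]},{"hand":0.6,"translation":[0,0,0],"delta_rot":[0,-9,0]},{"hand":0.6,"translation":[0,0,0],"delta_rot":[0,-9,0]}]'
python3 -m creep '[{"hand":0.6,"translation":[0,0,0],"delta_rot":[0,0,0]},{"hand":0.6,"translation":[0,0,0],"delta_rot":[0,0,0]}]'
python3 - <<'E'
from h import *
plan(graspF=[-.0,.126,.193],theta=-45)
plan(graspF=[-.0,.055,.122],theta=-45)
E
```

```text
t: 6.62
tool_pos: [0.5415, 0.0317, 0.2286]
tool_rot: [1.363, 2.008, -0.567]
contact_force: [-0.5, -0.7, -0.8]
opening: 0.051
t: 6.88
tool_pos: [0.5417, 0.0312, 0.2286]
tool_rot: [1.367, 2.014, -0.564]
contact_force: [0.2, 0.0, -0.2]
opening: 0.0511
t 6.88 tcpF(mm) [ -2.7 120.7 228.6] graspF [ -2.8 128.5 236.4] F(fix) [ 0.2 -0.  -0.2] tq [0.27 0.06 0.03] open 51.1 q [ 0.27 -0.14  1.95 -0.81  1.33  0.1 ]
translate cm(tool now) [2.88 0.27 3.24] (tool after turn) [2.89 0.27 3.24] turn deg [ 0.05 -0.11  0.03]
t 6.88 tcpF(mm) [ -2.7 120.7 228.6] graspF [ -2.8 128.5 236.4] F(fix) [ 0.2 -0.  -0.2] tq [0.27 0.06 0.03] open 51.1 q [ 0.27 -0.14  1.95 -0.81  1.33  0.1 ]
translate cm(tool now) [ 2.86  0.26 13.29] (tool after turn) [ 2.89  0.27 13.28] turn deg [ 0.05 -0.11  0.03]
```

```bash
python3 -m creep '[{"hand":0.6,"translation":[2.9,0.3,3.2],"delta_rot":[0,0,0]},{"hand":0.6,"translation":[0,0,4],"delta_rot":[0,0,0]},{"hand":0.6,"translation":[0,0,4],"delta_rot":[0,0,0]},{"hand":0.6,"translation":[0,0,2],"delta_rot":[0,0,0]},{"hand":0.6,"translation":[0,0,0],"delta_rot":[0,0,0]},{"hand":0.6,"translation":[0,0,0],"delta_rot":[0,0,0]}]'
python3 - <<'E'
from h import *
plan(graspF=[-.0,.055,.122],theta=-45)
snap('scene','s3')
p=load('s3')['p']; cv2.imwrite('pics/s3z.png',cv2.resize(p[110:260,150:350],None,fx=4,fy=4,interpolation=cv2.INTER_CUBIC)[...,::-1])
E
```

```text
t: 7.62
tool_pos: [0.572, -0.035, 0.1161]
tool_rot: [1.367, 2.011, -0.564]
contact_force: [0.0, 0.6, -0.3]
opening: 0.0513
t 7.62 tcpF(mm) [  1.1  48.  116.1] graspF [  1.   55.8 123.8] F(fix) [ 0.2  0.5 -0.3] tq [ 0.29  0.11 -0.01] open 51.3 q [ 0.14  0.03  2.   -0.89  1.08  0.19]
translate cm(tool now) [ 0.08 -0.11  0.18] (tool after turn) [ 0.08 -0.11  0.18] turn deg [ 0.14  0.02 -0.06]
```

View pics/s3z.png

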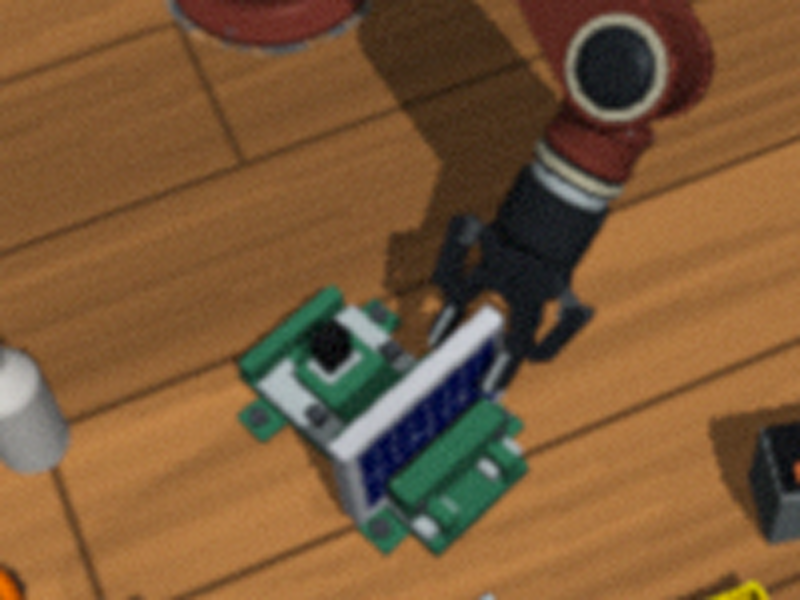

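The fingers straddle the panel at its gland-side top corner, about (480,340) in the zoom. Next I close on it.

```bash
python3 -m creep '[{"hand":0.1,"translation":[0,-0.1,0],"delta_rot":[0,0,0]},{"hand":0.1,"translation":[0,0,0],"delta_rot":[0,0,0]},{"hand":0.1,"translation":[0,0,0],"delta_rot":[0,0,0]},{"hand":0.1,"translation":[0,0,0],"delta_rot":[0,0,0]},{"hand":0.1,"translation":[0,0,0],"delta_rot":[0,0,0]}]' 90
python3 - <<'E'
from h import *
state()
E
```

```text
t: 8.3
tool_pos: [0.5707, -0.0353, 0.1153]
tool_rot: [1.365, 2.012, -0.565]
contact_force: [-2.7, 4.4, 6.1]
opening: 0.0173
t 8.30 tcpF(mm) [ -0.2  48.2 115.3] graspF [ -0.3  56.  123.1] F(fix) [-0.9  5.   6.1] tq [ 0.23  0.16 -0.09] open 17.3 q [ 0.14  0.02  2.01 -0.89  1.08  0.19]
```

```bash
python3 -m creep '[{"hand":0.1,"translation":[-0.7,-0.2,-0.7],"delta_rot":[0,0,0]},{"hand":0.1,"translation":[-1.4,0,-1.4],"delta_rot":[0,0,0]},{"hand":0.1,"translation":[-1.6,0,-1.6],"delta_rot":[0,0,0]},{"hand":0.1,"translation":[-1.6,0,-1.6],"delta_rot":[0,0,0]},{"hand":0.1,"translation":[-1.7,0,-1.7],"delta_rot":[0,0,0]},{"hand":0.1,"translation":[0,0,0],"delta_rot":[0,0,0]},{"hand":0.1,"translation":[0,0,0],"delta_rot":[0,0,0]}]'
python3 - <<'E'
from h import *
state()
snap('side','s4');snap('wrist','w4')
p=load('s4')['p']; cv2.imwrite('pics/s4z.png',cv2.resize(p[110:260,200:400],None,fx=4,fy=4,interpolation=cv2.INTER_CUBIC)[...,::-1])
E
```

```text
t: 9.18
tool_pos: [0.5679, -0.0363, 0.2129]
tool_rot: [1.367, 2.013, -0.566]
contact_force: [0.3, 0.2, -3.4]
opening: 0.0169
t 9.18 tcpF(mm) [ -3.3  48.3 212.9] graspF [ -3.3  56.  220.7] F(fix) [ 0.3  0.1 -3.4] tq [0.8  0.37 0.03] open 16.9 q [ 0.13 -0.12  1.96 -0.82  1.21  0.03]
```

View pics/s4z.png

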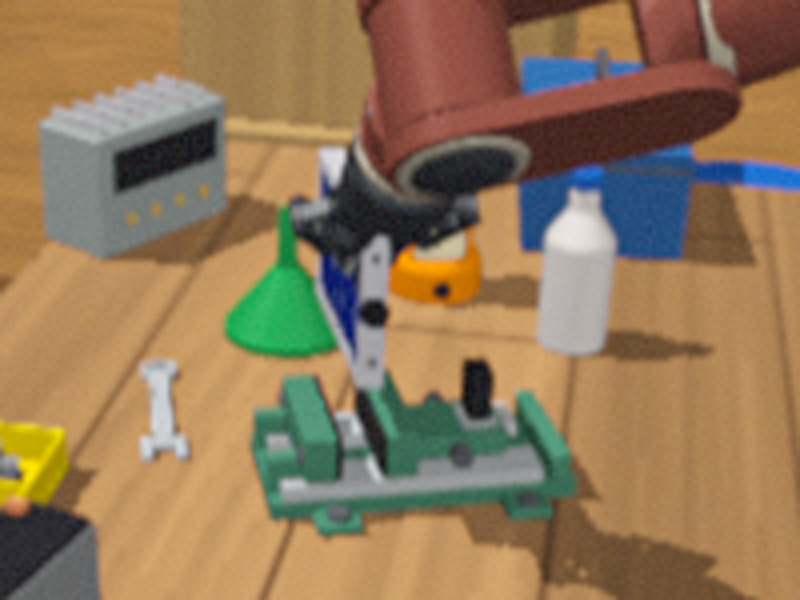

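View pics/w4.png

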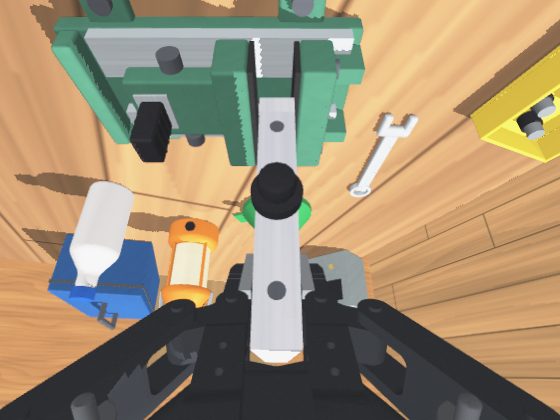

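Side view: the panel hangs clear above the jaws with the gland at (372,312). Wrist view: the gland edge runs from (275,100) to (275,350), with the gland at (277,190). I'll check that it hasn't rotated in the grip.

```bash
cat >> h.py <<'E'
def edge(fn):
    "gland edge frame strip points in fixture frame"
    p,P=cloud(fn); F=RF.inv().apply((P-np.r_[ORG,0]).reshape(-1,3)).reshape(P.shape)
    hsv=cv2.cvtColor(p,cv2.COLOR_RGB2HSV)
    m=(hsv[...,1]<45)&(hsv[...,2]>110)
    z=np.zeros_like(m); z[90:345,240:315]=1
    return F,m&z&np.isfinite(F[...,0])
E
python3 - <<'E'
from h import *
F,m=edge('w4'); m&=(np.abs(F[...,0])<.03)&(abs(F[...,1]-.085)<.03); Q=F[m]; 
v=cv2.fitLine(Q[:,1:].astype(np.float32),cv2.DIST_HUBER,0,.001,.001).ravel()
print(m.sum(),'fy,z dir',v,'tilt deg about x',np.degrees(np.arctan2(-v[0]*np.sign(v[1]),abs(v[1]))))
print(np.percentile(Q,[1,50,99],axis=0).round(4))
v=cv2.fitLine(Q[:,[0,2]].astype(np.float32),cv2.DIST_HUBER,0,.001,.001).ravel();print('fx,z',v)
E
```

```text
9220 fy,z dir [ 0.00528972 -0.999986    0.08432876  0.19712296] tilt deg about x 0.3030803
[[-0.0167  0.0593  0.1281]
 [-0.0027  0.0843  0.2142]
 [ 0.0109  0.0857  0.2446]]
fx,z [ 0.00175388 -0.99999845 -0.00285816  0.2029131 ]
```

```bash
python3 -m creep '[{"hand":0.1,"translation":[-1.7,0,-1.7],"delta_rot":[0,0,0]},{"hand":0.1,"translation":[-1.7,0,-1.7],"delta_rot":[0,0,0]},{"hand":0.1,"translation":[0,0,0],"delta_rot":[0,7,0]},{"hand":0.1,"translation":[0,0,0],"delta_rot":[0,8,0]},{"hand":0.1,"translation":[0,0,0],"delta_rot":[0,8,0]},{"hand":0.1,"translation":[0,0,0],"delta_rot":[0,8,0]},{"hand":0.1,"translation":[0,0,0],"delta_rot":[0,8,0]},{"hand":0.1,"translation":[0,0,0],"delta_rot":[0,8,0]}]'
python3 -m creep '[{"hand":0.1,"translation":[0,0,0],"delta_rot":[0,8,0]},{"hand":0.1,"translation":[0,0,0],"delta_rot":[0,8,0]},{"hand":0.1,"translation":[0,0,0],"delta_rot":[0,8,0]},{"hand":0.1,"translation":[0,0,0],"delta_rot":[0,8,0]},{"hand":0.1,"translation":[0,0,0],"delta_rot":[0,8,0]},{"hand":0.1,"translation":[0,0,0],"delta_rot":[0,3,0]},{"hand":0.1,"translation":[0,0,0],"delta_rot":[0,0,0]},{"hand":0.1,"translation":[0,0,0],"delta_rot":[0,0,0]}]'
python3 - <<'E'
from h import *
plan(tcpF=[-.003,-.025,.263],theta=45)
snap('wrist','w5')
E
```

```text
t: 10.28
tool_pos: [0.5691, -0.0371, 0.265]
tool_rot: [-1.747, -2.578, -0.035]
contact_force: [0.4, -0.0, -3.2]
opening: 0.0168
t: 11.28
tool_pos: [0.5686, -0.0362, 0.2627]
tool_rot: [-1.366, -2.016, -0.565]
contact_force: [-0.5, -0.1, -3.4]
opening: 0.0172
t 11.28 tcpF(mm) [ -2.6  48.2 262.7] graspF [ -2.6  40.4 270.5] F(fix) [-0.5  0.1 -3.4] tq [-0.73 -0.31 -0.02] open 17.2 q [-0.43  0.2   1.54  0.55  1.96 -0.75]
translate cm(tool now) [-5.17 -0.06 -5.18] (tool after turn) [-5.15 -0.04 -5.2 ] turn deg [-0.03  0.18  0.14]
```

View pics/w5.png

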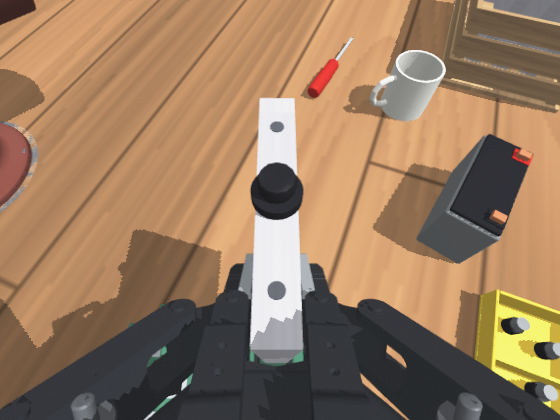

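```bash
python3 -m creep '[{"hand":0.1,"translation":[-2.6,0,-2.6],"delta_rot":[0,0,0]},{"hand":0.1,"translation":[-2.6,0,-2.6],"delta_rot":[0,0.2,0]},{"hand":0.1,"translation":[0,0,0],"delta_rot":[0,0,0]},{"hand":0.1,"translation":[0,0,0],"delta_rot":[0,0,0]}]'
python3 - <<'E'
from h import *
plan(tcpF=[-.003,-.025,.163],theta=45)
snap('wrist','w6');snap('scene','s6');snap('side','d6')
F,m=edge('w6'); m&=(np.abs(F[...,0])<.03)&(abs(F[...,2]-.3)<.03); Q=F[m]
v=cv2.fitLine(Q[:,1:].astype(np.float32),cv2.DIST_HUBER,0,.001,.001).ravel()
print(m.sum(),'slope deg',np.degrees(np.arctan(v[1]/v[0])))
print(np.percentile(Q,[1,50,99],axis=0).round(4))
for n in['s6','d6']:
    p,P=cloud(n);Fm=RF.inv().apply((P-np.r_[ORG,0]).reshape(-1,3)).reshape(P.shape);hsv=cv2.cvtColor(p,cv2.COLOR_RGB2HSV)
    mm=(abs(Fm[...,0])<.04)&(abs(Fm[...,1])<.08)&(Fm[...,2]>.12)&(Fm[...,2]<.31)&((hsv[...,1]<60)&(hsv[...,2]>110)|(hsv[...,0]>100)&(hsv[...,0]<130)&(hsv[...,1]>100))
    print(n,mm.sum(),np.percentile(Fm[mm],[1,50,99],axis=0).round(4))
p=load('d6')['p']; cv2.imwrite('pics/d6z.png',cv2.resize(p[80:230,200:400],None,fx=4,fy=4,interpolation=cv2.INTER_CUBIC)[...,::-1])
E
```

```text
t: 11.82
tool_pos: [0.5954, -0.1041, 0.2621]
tool_rot: [-1.364, -2.011, -0.568]
contact_force: [-0.2, 1.3, -3.0]
opening: 0.0175
t 11.82 tcpF(mm) [ -2.6 -24.9 262.1] graspF [ -2.6 -32.7 269.8] F(fix) [ 0.3  1.3 -3. ] tq [-0.75 -0.29 -0.01] open 17.5 q [-0.5   0.32  1.41  0.52  2.02 -0.8 ]
translate cm(tool now) [-7.03 -0.04  6.98] (tool after turn) [-7.01 -0.04  7.  ] turn deg [-0.05 -0.16  0.1 ]
9465 slope deg 0.14790802
[[-0.0154 -0.0578  0.2743]
 [-0.0015 -0.028   0.2974]
 [ 0.0121  0.0584  0.2989]]
s6 870 [[-0.0126 -0.0546  0.1321]
 [ 0.0046  0.0108  0.2284]
 [ 0.0082  0.059   0.2998]]
d6 790 [[-0.0117 -0.0527  0.1297]
 [ 0.0051  0.0484  0.2239]
 [ 0.0123  0.0649  0.2982]]
```

View pics/d6z.png

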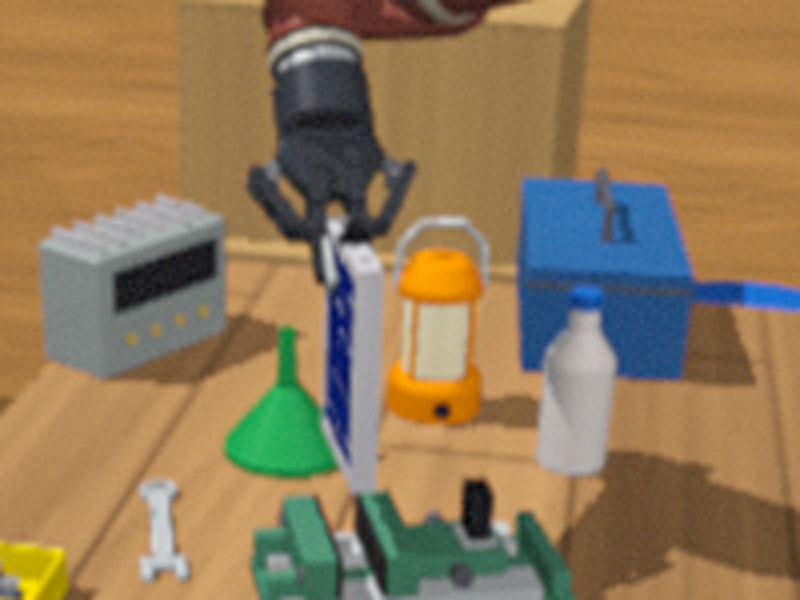

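View pics/s6.png

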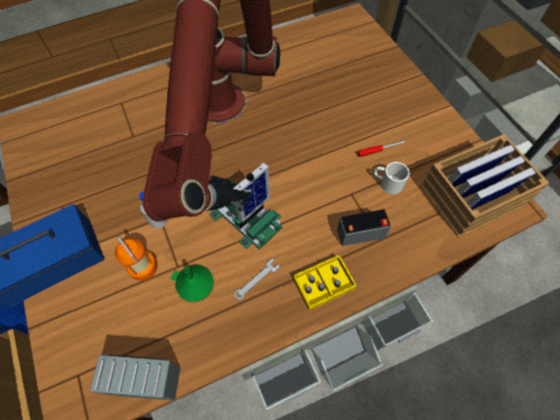

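```bash
python3 -m creep '[{"hand":0.1,"translation":[-1.4,0,1.4],"delta_rot":[0,0,0]},{"hand":0.1,"translation":[-1.4,0,1.4],"delta_rot":[0,0,0]},{"hand":0.1,"translation":[-1.4,0,1.4],"delta_rot":[0,0,0]},{"hand":0.1,"translation":[-1.0,0,1.0],"delta_rot":[0,0,0]},{"hand":0.1,"translation":[-0.8,0,0.8],"delta_rot":[0,0,0]},{"hand":0.1,"translation":[0,0,0],"delta_rot":[0,0,0]},{"hand":0.1,"translation":[0,0,0],"delta_rot":[0,0,0]}]'
python3 - <<'E'
from h import *
plan(tcpF=[-.003,-.025,.163],theta=45)
snap('wrist','w7')
F,m=edge('w7'); m&=(np.abs(F[...,0])<.03)&(abs(F[...,2]-.215)<.03); Q=F[m]
print(np.percentile(Q,[1,50,99],axis=0).round(4))
E
```

```text
t: 12.85
tool_pos: [0.5957, -0.1047, 0.1774]
tool_rot: [-1.364, -2.011, -0.568]
contact_force: [0.3, -0.1, -3.5]
opening: 0.0169
t 12.85 tcpF(mm) [ -2.5 -25.5 177.4] graspF [ -2.5 -33.3 185.2] F(fix) [ 0.2 -0.2 -3.5] tq [-0.76 -0.31  0.04] open 16.9 q [-0.5   0.39  1.47  0.5   1.9  -0.87]
translate cm(tool now) [-0.98 -0.05  1.05] (tool after turn) [-0.98 -0.05  1.05] turn deg [-0.   -0.16  0.08]
[[-0.0154 -0.0584  0.1891]
 [-0.0015 -0.0286  0.2127]
 [ 0.0122  0.0577  0.2143]]
```

```bash
python3 -m creep '[{"hand":0.1,"translation":[-0.3,0,0.3],"delta_rot":[0,0,0]},{"hand":0.1,"translation":[-0.3,0,0.3],"delta_rot":[0,0,0]},{"hand":0.1,"translation":[-0.1,0,0.1],"delta_rot":[0,0,0]},{"hand":0.1,"translation":[0,0,0],"delta_rot":[0,0,0]}]'
python3 -m creep '[{"hand":0.1,"translation":[-0.07,0,0.07],"delta_rot":[0,0,0]},{"hand":0.1,"translation":[-0.07,0,0.07],"delta_rot":[0,0,0]},{"hand":0.1,"translation":[0,0,0],"delta_rot":[0,0,0]}]'
python3 -c "
from h import *
state()"
```

```text
t: 13.4
tool_pos: [0.5952, -0.1043, 0.1665]
tool_rot: [-1.364, -2.009, -0.568]
contact_force: [-0.5, 0.4, -3.3]
opening: 0.0167
t: 13.78
tool_pos: [0.5953, -0.1044, 0.1647]
tool_rot: [-1.364, -2.01, -0.568]
contact_force: [0.4, -0.8, -3.0]
opening: 0.0169
t 13.78 tcpF(mm) [ -2.8 -25.1 164.7] graspF [ -2.8 -32.9 172.5] F(fix) [ 0.1 -0.9 -3. ] tq [-0.73 -0.25  0.03] open 16.9 q [-0.5   0.4   1.47  0.49  1.89 -0.88]
```

```bash
python3 -m creep '[{"hand":0.1,"translation":[-0.07,0,0.07],"delta_rot":[0,0,0]},{"hand":0.1,"translation":[0,0,0],"delta_rot":[0,0,0]}]'
python3 -m creep '[{"hand":0.1,"translation":[-0.07,0,0.07],"delta_rot":[0,0,0]},{"hand":0.1,"translation":[0,0,0],"delta_rot":[0,0,0]}]'
python3 -c "
from h import *
state()"
```

```text
t: 14.02
tool_pos: [0.5954, -0.1045, 0.1643]
tool_rot: [-1.364, -2.01, -0.568]
contact_force: [-0.3, -0.6, -1.7]
opening: 0.017
t: 14.28
tool_pos: [0.5955, -0.1045, 0.1642]
tool_rot: [-1.363, -2.01, -0.569]
contact_force: [-0.8, 1.2, 5.9]
opening: 0.017
t 14.28 tcpF(mm) [ -2.7 -25.3 164.2] graspF [ -2.7 -33.1 172. ] F(fix) [-0.3  1.4  5.9] tq [0.03 0.37 0.1 ] open 17.0 q [-0.5   0.4   1.47  0.49  1.89 -0.88]
```

```bash
python3 -m creep '[{"hand":0.1,"translation":[0,0.1,0],"delta_rot":[0,0,0]},{"hand":0.1,"translation":[0,0.1,0],"delta_rot":[0,0,0]},{"hand":0.1,"translation":[0,0,0],"delta_rot":[0,0,0]}]'
python3 -c "
from h import *
state()"
python3 -m creep '[{"hand":0.28,"translation":[0,0,0],"delta_rot":[0,0,0]},{"hand":0.4,"translation":[0,0,0],"delta_rot":[0,0,0]},{"hand":0.55,"translation":[0,0,0],"delta_rot":[0,0,0]},{"hand":0.6,"translation":[0,0,0],"delta_rot":[0,0,0]}]'
python3 - <<'E'
from h import *
state()
snap('wrist','w8'); snap('side','d8')
F,m=edge('w8'); m&=(np.abs(F[...,0])<.03)&(abs(F[...,2]-.2)<.03); Q=F[m]
print(np.percentile(Q,[1,50,99],axis=0).round(4))
p=load('d8')['p']; cv2.imwrite('pics/d8z.png',cv2.resize(p[110:260,200:400],None,fx=4,fy=4,interpolation=cv2.INTER_CUBIC)[...,::-1])
E
```

```text
t: 14.65
tool_pos: [0.5966, -0.1041, 0.1642]
tool_rot: [-1.363, -2.009, -0.566]
contact_force: [-3.7, -1.2, 6.5]
opening: 0.0168
t 14.65 tcpF(mm) [ -1.5 -25.3 164.2] graspF [ -1.5 -33.1 172. ] F(fix) [-3.9  0.2  6.5] tq [-0.13  0.99  0.41] open 16.8 q [-0.5   0.41  1.47  0.49  1.89 -0.88]
t: 15.15
tool_pos: [0.5972, -0.1036, 0.1626]
tool_rot: [-1.364, -2.009, -0.568]
contact_force: [0.1, -0.4, 0.2]
opening: 0.0511
t 15.15 tcpF(mm) [ -0.8 -25.1 162.6] graspF [ -0.8 -32.9 170.3] F(fix) [-0.1 -0.4  0.2] tq [-0.31 -0.16  0.03] open 51.1 q [-0.5   0.41  1.47  0.5   1.88 -0.88]
[[-0.0099 -0.0581  0.1982]
 [-0.001  -0.0274  0.1996]
 [ 0.0079  0.0584  0.2011]]
```

View pics/d8z.png

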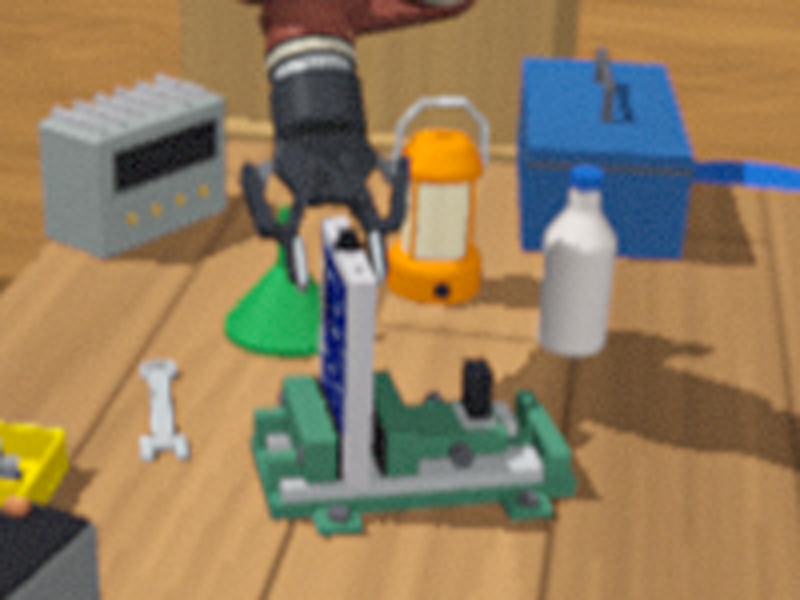

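View pics/w8.png

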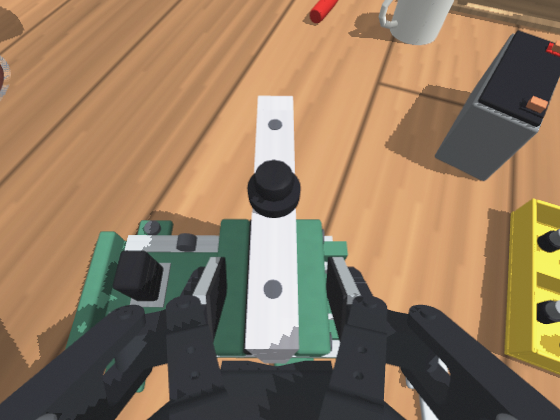

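Side view: the panel stands upright on the bed with the gland on top at (348,240), and both fingers are clear of it. Next I retreat along the tool axis.

```bash
python3 -m creep '[{"hand":0.6,"translation":[0,0,-2],"delta_rot":[0,0,0]},{"hand":0.6,"translation":[0,0,-4],"delta_rot":[0,0,0]},{"hand":0.6,"translation":[0,0,-5],"delta_rot":[0,0,0]},{"hand":0.6,"translation":[0,0,-4],"delta_rot":[0,0,0]},{"hand":0.6,"translation":[0,-5,0],"delta_rot":[0,0,0]},{"hand":0.6,"translation":[0,-6,0],"delta_rot":[0,-9,0]},{"hand":0.6,"translation":[0,0,0],"delta_rot":[0,-9,0]},{"hand":0.6,"translation":[0,0,0],"delta_rot":[0,-9,0]}]'
python3 -m creep '[{"hand":0.6,"translation":[0,0,0],"delta_rot":[0,-9,0]},{"hand":0.6,"translation":[0,0,0],"delta_rot":[0,-9,0]},{"hand":0.6,"translation":[0,0,0],"delta_rot":[0,0,0]},{"hand":0.6,"translation":[0,0,0],"delta_rot":[0,0,0]}]'
python3 - <<'E'
from h import *
plan(graspF=[-.1085,0,.2],theta=0)
plan(graspF=[-.1085,0,.0825],theta=0)
E
```

```text
t: 16.25
tool_pos: [0.5342, -0.2451, 0.2707]
tool_rot: [-1.617, -2.377, -0.255]
contact_force: [0.7, 0.6, 0.5]
opening: 0.0511
t: 16.75
tool_pos: [0.5345, -0.2438, 0.2693]
tool_rot: [-1.763, -2.596, -0.005]
contact_force: [0.3, -0.4, -0.3]
opening: 0.051
t 16.75 tcpF(mm) [-110.7 -132.3  269.3] graspF [-110.7 -132.4  280.3] F(fix) [ 0.2 -0.5 -0.3] tq [ 0.03 -0.02 -0.  ] open 51.0 q [-0.56 -0.05  1.67  0.    1.53 -0.93]
translate cm(tool now) [13.2   0.22  8.09] (tool after turn) [13.23  0.22  8.03] turn deg [ 0.03 -0.25  0.02]
t 16.75 tcpF(mm) [-110.7 -132.3  269.3] graspF [-110.7 -132.4  280.3] F(fix) [ 0.2 -0.5 -0.3] tq [ 0.03 -0.02 -0.  ] open 51.0 q [-0.56 -0.05  1.67  0.    1.53 -0.93]
translate cm(tool now) [13.15  0.22 19.84] (tool after turn) [13.23  0.22 19.78] turn deg [ 0.03 -0.25  0.02]
```

```bash
python3 -m creep '[{"hand":0.6,"translation":[4.4,0,0],"delta_rot":[0,-0.2,0]},{"hand":0.6,"translation":[4.4,0,0],"delta_rot":[0,0,0]},{"hand":0.6,"translation":[4.4,0.2,0],"delta_rot":[0,0,0]},{"hand":0.6,"translation":[0,0,5.5],"delta_rot":[0,0,0]},{"hand":0.6,"translation":[0,0,5.5],"delta_rot":[0,0,0]},{"hand":0.6,"translation":[0,0,5],"delta_rot":[0,0,0]},{"hand":0.6,"translation":[0,0,3.6],"delta_rot":[0,0,0]},{"hand":0.6,"translation":[0,0,0],"delta_rot":[0,0,0]}]'
python3 - <<'E'
from h import *
plan(graspF=[-.1085,0,.0825],theta=0)
E
```

```text
t: 17.75
tool_pos: [0.485, -0.1196, 0.0692]
tool_rot: [-1.762, -2.59, 0.002]
contact_force: [-0.6, -0.7, -0.3]
opening: 0.0511
t 17.75 tcpF(mm) [-111.     1.4   69.2] graspF [-110.9    1.3   80.2] F(fix) [-0.8 -0.4 -0.3] tq [-0.03  0.03  0.03] open 51.1 q [-0.39 -0.07  2.04  0.    1.19 -0.77]
translate cm(tool now) [-0.13  0.25 -0.24] (tool after turn) [-0.14  0.25 -0.23] turn deg [-0.35 -0.38 -0.04]
```

```bash
python3 -m creep '[{"hand":0.4,"translation":[0,0.2,-0.2],"delta_rot":[0,0,0]},{"hand":0.1,"translation":[0,0,0],"delta_rot":[0,0,0]},{"hand":0.1,"translation":[0,0,0],"delta_rot":[0,0,0]},{"hand":0.1,"translation":[0,0,0],"delta_rot":[0,0,0]},{"hand":0.1,"translation":[0,0,0],"delta_rot":[0,0,0]}]' 60
python3 -c "
from h import *
state()"
python3 -m creep '[{"hand":0.1,"translation":[0,0.25,0],"delta_rot":[0,0,0]},{"hand":0.1,"translation":[0,0.25,0],"delta_rot":[0,0,0]},{"hand":0.1,"translation":[0,0.25,0],"delta_rot":[0,0,0]},{"hand":0.1,"translation":[0,0,0],"delta_rot":[0,0,0]}]'
python3 -c "
from h import *
state()"
```

```text
t: 18.38
tool_pos: [0.4906, -0.1204, 0.0777]
tool_rot: [1.762, 2.596, -0.002]
contact_force: [-4.0, -2.2, 6.2]
opening: 0.0188
t 18.38 tcpF(mm) [-106.1   -1.5   77.7] graspF [-106.1   -1.4   88.7] F(fix) [-4.5 -0.6  6.2] tq [-0.45  0.72 -0.16] open 18.8 q [-0.39 -0.08  2.03 -0.    1.19 -0.76]
t: 18.88
tool_pos: [0.4974, -0.1177, 0.0777]
tool_rot: [1.763, 2.596, -0.002]
contact_force: [-5.4, -3.1, 7.1]
opening: 0.0189
t 18.88 tcpF(mm) [-98.8  -1.5  77.7] graspF [-98.8  -1.4  88.7] F(fix) [-6.1 -0.9  7.1] tq [-0.45  0.85 -0.12] open 18.9 q [-0.38 -0.06  2.01 -0.    1.19 -0.75]
```

```bash
python3 -m creep '[{"hand":0.1,"translation":[0,0.1,0],"delta_rot":[0,0,0]},{"hand":0.1,"translation":[0,0,0],"delta_rot":[0,0,0]}]'
python3 -m creep '[{"hand":0.1,"translation":[0,0.1,0],"delta_rot":[0,0,0]},{"hand":0.1,"translation":[0,0,0],"delta_rot":[0,0,0]}]'
python3 -c "
from h import *
state()"
```

```text
t: 19.12
tool_pos: [0.4979, -0.1175, 0.0777]
tool_rot: [1.763, 2.597, -0.004]
contact_force: [-7.2, -4.4, 7.4]
opening: 0.0188
t: 19.38
tool_pos: [0.4987, -0.1172, 0.0777]
tool_rot: [1.763, 2.597, -0.004]
contact_force: [-7.3, -3.6, 8.8]
opening: 0.0192
t 19.38 tcpF(mm) [-97.4  -1.5  77.7] graspF [-97.4  -1.4  88.7] F(fix) [-8.1 -0.6  8.8] tq [-0.57  1.13 -0.13] open 19.2 q [-0.37 -0.06  2.01 -0.    1.19 -0.75]
```

```bash
python3 -m creep '[{"hand":0.1,"translation":[0,0.1,0],"delta_rot":[0,0,0]},{"hand":0.1,"translation":[0,0,0],"delta_rot":[0,0,0]}]'
python3 -m creep '[{"hand":0.1,"translation":[0,0.05,0],"delta_rot":[0,0,0]},{"hand":0.1,"translation":[0,0,0],"delta_rot":[0,0,0]}]'
python3 -c "
from h import *
state()"
```

```text
t: 19.62
tool_pos: [0.4992, -0.117, 0.0777]
tool_rot: [1.764, 2.598, -0.005]
contact_force: [-9.4, -4.4, 9.4]
opening: 0.0193
t: 19.88
tool_pos: [0.4992, -0.117, 0.0777]
tool_rot: [1.764, 2.598, -0.007]
contact_force: [-12.4, -5.0, 10.8]
opening: 0.0188
t 19.88 tcpF(mm) [-96.8  -1.4  77.7] graspF [-96.8  -1.4  88.7] F(fix) [-13.4  -0.1  10.8] tq [-0.7   1.63 -0.16] open 18.8 q [-0.37 -0.06  2.01 -0.    1.19 -0.75]
```

```bash
python3 -m creep '[{"hand":0.1,"translation":[0,0.1,0],"delta_rot":[0,0,0]},{"hand":0.1,"translation":[0,0,0],"delta_rot":[0,0,0]}]'
python3 -m creep '[{"hand":0.1,"translation":[0,0.1,0],"delta_rot":[0,0,0]},{"hand":0.1,"translation":[0,0,0],"delta_rot":[0,0,0]}]'
python3 -c "
from h import *
state()"
```

```text
t: 20.12
tool_pos: [0.4993, -0.117, 0.0777]
tool_rot: [-1.764, -2.599, 0.01]
contact_force: [-15.7, -7.1, 13.9]
opening: 0.019
t: 20.38
tool_pos: [0.4992, -0.1169, 0.0777]
tool_rot: [-1.763, -2.597, 0.013]
contact_force: [-21.5, -8.4, 16.8]
opening: 0.0188
t 20.38 tcpF(mm) [-96.8  -1.4  77.7] graspF [-96.7  -1.4  88.7] F(fix) [-23.1   0.2  16.8] tq [-1.    2.59 -0.14] open 18.8 q [-0.37 -0.05  2.   -0.01  1.2  -0.75]
```

```bash
python3 -m creep '[{"hand":0.1,"translation":[0,0.1,0],"delta_rot":[0,0,0]},{"hand":0.1,"translation":[0,0,0],"delta_rot":[0,0,0]}]'
python3 -m creep '[{"hand":0.1,"translation":[0,0.1,0],"delta_rot":[0,0,0]},{"hand":0.1,"translation":[0,0,0],"delta_rot":[0,0,0]}]'
python3 -c "
from h import *
state()"
```

```text
t: 20.62
tool_pos: [0.4992, -0.1169, 0.0777]
tool_rot: [-1.762, -2.596, 0.016]
contact_force: [-25.4, -10.0, 19.2]
opening: 0.019
t: 20.88
tool_pos: [0.4992, -0.1169, 0.0776]
tool_rot: [-1.76, -2.594, 0.019]
contact_force: [-28.8, -10.7, 21.9]
opening: 0.0188
t 20.88 tcpF(mm) [-96.8  -1.4  77.6] graspF [-96.6  -1.4  88.6] F(fix) [-30.7   0.7  21.9] tq [-1.39  3.68 -0.15] open 18.8 q [-0.37 -0.05  2.   -0.01  1.2  -0.74]
```

```bash
python3 -m creep '[{"hand":0.3,"translation":[0,0,0],"delta_rot":[0,0,0]},{"hand":0.45,"translation":[0,0,0],"delta_rot":[0,0,0]},{"hand":0.6,"translation":[0,-0.4,0],"delta_rot":[0,0,0]},{"hand":0.6,"translation":[0,0,0],"delta_rot":[0,0,0]},{"hand":0.6,"translation":[0,0,-3],"delta_rot":[0,0,0]},{"hand":0.6,"translation":[0,0,-5],"delta_rot":[0,0,0]},{"hand":0.6,"translation":[0,-2,-5],"delta_rot":[0,0,0]},{"hand":0.6,"translation":[0,-3,-5],"delta_rot":[0,0,0]}]'
python3 -m creep '[{"hand":0.6,"translation":[0,-5,0],"delta_rot":[0,0,0]},{"hand":0.6,"translation":[0,0,0],"delta_rot":[0,0,0]},{"hand":0.6,"translation":[0,0,0],"delta_rot":[0,0,0]},{"hand":0.6,"translation":[0,0,0],"delta_rot":[0,0,0]}]'
python3 - <<'E'
from h import *
state()
for n in ['wrist','side','scene']:
    fn=n+'9'; snap(n,fn)
    p,P=cloud(fn);F=RF.inv().apply((P-np.r_[ORG,0]).reshape(-1,3)).reshape(P.shape);hsv=cv2.cvtColor(p,cv2.COLOR_RGB2HSV)
    fx,fy,Z=F[...,0],F[...,1],F[...,2]; H,S,V=[hsv[...,i].astype(int) for i in range(3)]
    def rep(nm,m):
        if m.sum()>5: print(n,nm,m.sum(),*[np.round(np.percentile(a[m],[2,50,98])*1e3,1) for a in (fx,fy,Z)])
    m=(abs(fx)<.03)&(abs(fy)<.08)&(Z>.192)&(Z<.207)&(V>110); rep('top',m)
    if m.sum()>5:
        v=cv2.fitLine(F[m][:,:2].astype(np.float32),cv2.DIST_HUBER,0,.001,.001).ravel(); print('yaw',np.degrees(np.arctan(v[0]/v[1])))
    rep('jawtop',(fx<-.0)&(fx>-.07)&(abs(fy)<.08)&(Z>.066)&(Z<.074)&(H>55)&(H<90))
    rep('panel',(abs(fx)<.03)&(abs(fy)<.08)&(Z>.08)&(Z<.205))
    # rear face tilt
    m=(abs(fx+.009)<.008)&(abs(fy)<.05)&(Z>.08)&(Z<.19)
    if m.sum()>50:
        A=np.c_[F[m][:,2],F[m][:,1],np.ones(m.sum())]; c=np.linalg.lstsq(A,F[m][:,0],rcond=None)[0]; print('rear face slope z,y rad',c)
p=load('side9')['p']; cv2.imwrite('pics/side9z.png',cv2.resize(p[110:260,200:400],None,fx=4,fy=4,interpolation=cv2.INTER_CUBIC)[...,::-1])
E
```

```text
t: 21.88
tool_pos: [0.4527, -0.1332, 0.2564]
tool_rot: [1.762, 2.6, 0.001]
contact_force: [0.6, -0.5, 0.7]
opening: 0.0514
t: 22.38
tool_pos: [0.407, -0.1515, 0.2542]
tool_rot: [-1.763, -2.599, -0.0]
contact_force: [0.3, 0.5, -0.4]
opening: 0.0514
t 22.38 tcpF(mm) [-195.3    0.4  254.2] graspF [-195.3    0.4  265.2] F(fix) [ 0.4  0.3 -0.4] tq [-0.02  0.02 -0.02] open 51.4 q [-0.53 -0.44  2.01  0.    1.57 -0.91]
wrist top 2346 [-9.5 -7.6  7.4] [-59.  -30.4  26.3] [192.3 198.8 200.6]
yaw -3.82881
wrist jawtop 2459 [-38.6 -26.5 -12.4] [-50.7   4.   52.2] [66.7 69.2 70.9]
wrist panel 15941 [-9.3 -7.6  2.8] [-57.8  -0.9  58.4] [ 84.9 160.  200.2]
rear face slope z,y rad [-0.00166925  0.00319101 -0.0072784 ]
side top 107 [-8.6  2.9  9.6] [-61.   28.1  62.2] [192.4 200.1 202.7]
yaw -1.4854952
side jawtop 77 [-36.5 -27.1 -13.7] [-23.3  31.8  55.5] [66.8 70.5 73.1]
side panel 572 [-8.3  7.9  9.5] [-58.6  40.2  63. ] [ 82.8 150.5 202.4]
scene top 219 [-9.8  0.8  9.4] [-58.8 -12.4  57.3] [193.9 198.9 203.3]
yaw 0.24151294
scene jawtop 11 [-37.7 -31.4 -21.8] [-55.7 -52.1 -44.8] [66.4 68.7 72.7]
scene panel 834 [-8.5  7.1  9.6] [-61.1  -8.9  56.8] [ 83.4 160.2 202.4]
```

View pics/side9z.png

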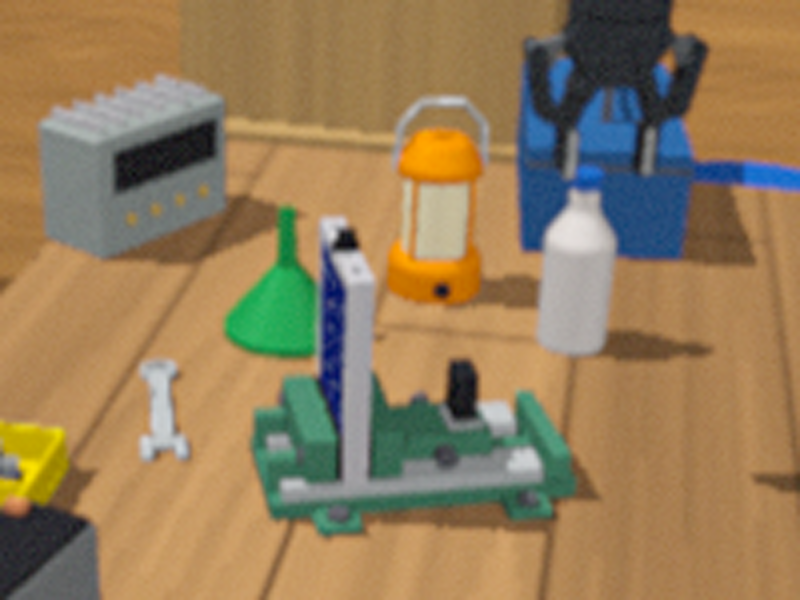

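View pics/wrist9.png

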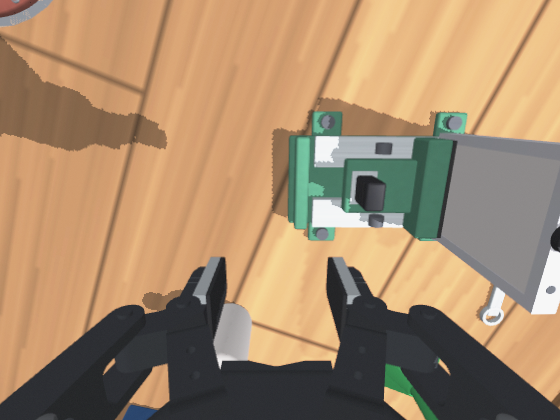

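View pics/scene9.png

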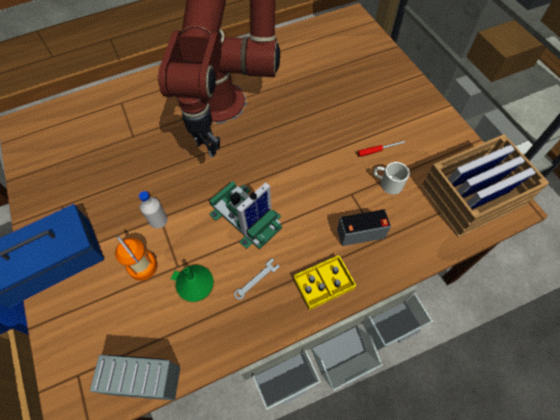

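```bash
python3 -c "
from h import *
print(ctrl.finish_job()); state()"
```

```text
the job is handed in; nothing more can be done
None
the job is handed in; nothing more can be done
```

The panel is now standing gland edge up on the bed, held between both jaws, and I handed the job in at about 22.5 s of the 64 s.

**What I did:**
- I drew the sliding jaw back about 12 mm by its knob.
- I gripped the panel at its gland-side top corner, lifted it, gave it the quarter turn, and set it down with about 9 N on the bed.
- I let go and pushed the jaw up until the wrist read about 31 N. That is roughly 24 N on the panel after the brake. Then I released the knob and backed the arm away.

**Last checks from the cameras:**

| Check | Measured | Limit |
|---|---|---|
| Panel top above the shelf | about 200 mm (standing on the bed) | underside within 3 mm of the bed |
| Panel middle from the jaws' middle | within about 2 mm | 25 mm |
| Rear face tilt | about 0.002 rad | 0.05 rad |
| Rear face yaw | about 0.003 rad | 0.05 rad |
| Jaw position | back at its starting place, gap about 18 mm | 18 mm within 2 mm |

The side objects looked undisturbed in the pictures, and the gripper was clear of everything.

**Disagreement:** two other yaw readings, from line fits to the panel's top edge, gave −3.8° (wrist view) and −1.5° (side view). Those views saw only part of the edge. The rear-face fit and the scene view (0.2°) both say the panel is square.

**Not measured:** I had no way to read the squeeze left on the panel after letting go. I expect it to be close to the 7 N brake force.

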